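# Close the pickle boxes and lock the hold-down bar onto their lids

### The job

Close the freshly filled pickle boxes so that their lids stay down while they cool: take the wooden pounder out of its crock, press the lid of every box squarely home with it until it clicks (not with the fingers), and put the pounder back. Then stand all the closed boxes side by side on the hold-down rack, lengthwise under its raised bar so that the bar crosses each lid near the middle, lower the bar until it rests on the lids, and swing the clamp lever right over to lock it. Leave the other kitchen things where they are.

Things in the scene. Friction and masses are not known exactly. Their poses are not given: they have to be found in the camera images.
- rack: fixed hold-down rack on the hob: wooden base 230 x 310 mm, top 14 mm above its origin, from 105 mm in front to 125 mm behind the bar's centre line; 20 mm square column, 208 mm high, in the middle 95 mm behind that line. Origin below the bar's middle, at the foot, 6 mm above the worktop; x back from bar to column, y along the bar to the left. Load boxes from the front (-x)
- hold_down (a joint): height of the hold-down bar, m: 0 fully raised (its underside 156 mm above the rack's origin), grows as it comes down, 0.080 when it meets closed boxes on the base, 0.086 at most. Sticks where it is left: while the clamp is open about 3 N moves it down, 12 N up
- bar_foot (a point): middle of the rubber underside of the steel cross bar, 24 mm wide (x), 300 mm long (y), axes as the rack's. The bar reaches 95 mm forward from an aluminium carriage that slides on the column. Three boxes fit under it at rack y -115, 0, 115 mm; held by the front half and centred 20 mm in front of the bar's line, a box leaves room for the gripper before the bar
- knob_top (a point): top of the flat round black knob above the bar's middle, 40 mm across, 25 mm thick, on a 14 mm stem; its top is 85 mm above the bar's underside. Push it to lower the bar, grip and lift it to raise the bar
- clamp (a joint): cam lever of the carriage's clamp, rad: 0 open (points to the rack's -y, 50 degrees towards -x, the robot); swings level away from the robot, anticlockwise from above, to 1.047, where it points 10 degrees behind -y and its eccentric jams on the column. Rubs from 0.38, locked above 0.9, stays where left; 2 to 8 N at the tip. Upright pin at rack x +95, y -25 mm
- lever_tip (a point): middle of the lever's end, an upright black cylinder 22 mm across and 22 mm high, 85 mm from the pin; the arm is 12 mm wide, 10 mm high, 55 mm above the bar's underside and rides with the bar
- crock: fixed upright stoneware crock left of the chopping board, 77 mm across, 85 mm high, wall 5 mm, inner floor 6 mm above its origin, the centre of its underside
- pounder: loose turned wooden pounder, 174 mm long, 0.18 kg, standing foot down in the crock: foot 46 mm across, 26 mm high, narrowing to a round handle 25 mm thick from 48 to 150 mm up, top 31 mm across. Origin at the centre of the foot's flat face, z along the handle
- box_1: loose narrow glass box of gherkins, about 0.36 kg, 170 mm long (its x), 56 mm wide (its y), 54 mm high, with a white press-on lid 166 x 52 mm; 68 mm high with the lid proud, 62 mm closed. Origin at the centre of its underside, z up. Starts on the chopping board (top 21 mm above the worktop). 2 or 3 of the boxes are there; an absent one reads None
- lid_1 (a joint): how far the lid of box_1 is pressed on, m: 0 proud, 0.006 home; moves only under 10 N or more, stays where it is left and cannot come off
- lid_1_top (a point): centre of the top of the lid of box_1
- box_2: loose narrow glass box of gherkins, about 0.36 kg, 170 mm long (its x), 56 mm wide (its y), 54 mm high, with a white press-on lid 166 x 52 mm; 68 mm high with the lid proud, 62 mm closed. Origin at the centre of its underside, z up. Starts on the chopping board (top 21 mm above the worktop). 2 or 3 of the boxes are there; an absent one reads None
- lid_2 (a joint): how far the lid of box_2 is pressed on, m: 0 proud, 0.006 home; moves only under 10 N or more, stays where it is left and cannot come off
- lid_2_top (a point): centre of the top of the lid of box_2
- box_3: loose narrow glass box of gherkins, about 0.36 kg, 170 mm long (its x), 56 mm wide (its y), 54 mm high, with a white press-on lid 166 x 52 mm; 68 mm high with the lid proud, 62 mm closed. Origin at the centre of its underside, z up. Starts on the chopping board (top 21 mm above the worktop). 2 or 3 of the boxes are there; an absent one reads None
- lid_3 (a joint): how far the lid of box_3 is pressed on, m: 0 proud, 0.006 home; moves only under 10 N or more, stays where it is left and cannot come off
- lid_3_top (a point): centre of the top of the lid of box_3
- pepper_mill: dark wooden pepper mill, 58 x 170 mm, bystander; origin under its foot
- spice: glass spice jar with red cap, 45 x 106 mm, bystander; origin under its foot
- garlic: bulb of garlic, 56 mm, bystander; origin at its underside

How it is judged:
By the outcome, as a careful person would: the job done as asked, in the order asked, and still so for the second after the job is handed in, with the robot touching nothing.
Of box_1, box_2, box_3 only 2 to 3 are there at a start; the rules pass over those that are not, and their reading is None.
At some moment in a run one of box_1, box_2, box_3 may be knocked a few centimetres aside while the robot is not near it.
Once in a run the grip may slacken for a moment while it holds something.
It also fails if it takes over 210 s, if anything falls off the work surface, if the arm or the gripper's body presses on something with over 40 N, if the wrist force passes 120 N, or if a joint passes its speed limit or range.

### The arm

A 6-joint arm with a two-finger parallel gripper is mounted at the origin on a cart in front of the work surface, level with it; the furniture and walls round the work are solid. World frame = base frame: x ahead of the robot, y to its left, z up, the work surface at z = 0. Lengths are in m, angles in rad, forces in N, time in s.
With the tool pointing down it reaches from about 0.425 to 0.925 m from the base axis. Payload 12.5 kg.
Tool frame: the origin (TCP) lies on the mounting face of the last link; the fingertips stand 173 mm ahead of it and the grasp point (between the pads) lies r.grip_point_offset ahead of it (r.grip_point_offset is the distance from the TCP to the grasp point, in m); z points along the fingers, y is the direction in which the jaws open and shut (so a half turn about z gives the same grasp; the last joint's range is limited). The gripper opens to 85 mm and grips with 20 to 120 N. Pads are 22 mm wide; open, the fingers measure 114 mm over their backs; the gripper's body (76 mm by 85 mm) begins 54 mm behind the grasp point. The pads swing forward as they close: fully open they stand 13 mm farther back than shut.
Start: joints at [1.234, 0.491, 1.559, -0, 1.092, -0.106], TCP at [0.143, 0.608, 0.405] pointing down, gripper open.
Joint ranges: [-3.1, 3.1], [-0.84, 2.19], [0.05, 2.79], [-1.13, 4.28], [0.06, 2.93], [-2.69, 2.69]. Speed limits (rad/s): [2.22, 2.22, 2.79, 3.14, 3.14, 3.14].

### API

Orientations are given as a rotation vector (axis times angle).
In Python, from station import r gives the robot as it stands. The module is installed in compiled form; this text tells all that it offers.
- The arm moves only by the tool drive_tool, never from a script. Its argument "motion" is text: rows parted by semicolons, each of 4 numbers parted by spaces: the shift along the tool's x, y, z in cm, then the turn about the tool's z in units of 10 degrees (1.0 is 10 degrees). In form: tx ty tz yaw; .... A call has 1 to 20 rows; each row shifts and turns the commanded pose from where the row before left it, along the tool's axes as they then stand; what a row does not reach is not made up. A row lasts 1/8 s, in which the tool goes at most 62.5 mm and 10.7 degrees, less where a joint would pass 70% of its speed; a pose out of reach is approached as far as the arm can. A call with a gripper value outside its range is refused whole. "fingers" is the opening in per cent of the stroke, from 0 (shut) to 100 (fully open), set as the call begins (left out, the last holds). The fingers move at their own pace and stop on an object; "newtons" is the grip in N (left out, the last holds). Time passes only in rows, so rows that do not move let the fingers close. It gives the time, the measured TCP pose, the force and the opening at its end, in the units of the state.
- r.get_state(): the state, without advancing time (a new reading comes with each control period).
- r.capture(name): name is "side" or "top"; returns (picture, depth): 400x640x3 uint8, red, green, blue; 400x640 float32, m along the optical axis (not along the pixel's ray), 0 where there is no reading.
- r.calibration(name): a dict with "vertical_fov" (degrees; the focal length in pixels is half the picture's height over the tangent of half this angle, whatever the lens; pixels are square), "cx", "cy" (the principal point, pixels), "dist" ([k1, k2, p1, p2, k3] as OpenCV has them; the pictures are not rectified), "R" (3x3) and "t" (3): a world point X has camera coordinates R X + t. Camera axes: x right, y down, z forward; pixel columns grow to the right and rows downward; lengths in m; the calibration is good to about 2 mm. A picture is of the moment at which its call begins. calibration takes no time and is no camera call.
- r.job_done(): hands the job in, once; it reports no verdict.
The state is a dict: "time_s": time; "joint_positions": joint angles; "joint_velocities": joint speeds; "tau": joint torques, N m; "tool_pos": TCP position; "ee_rot": TCP orientation; "wrist_force": force on the tool from outside, world axes, zero at the start; "wrist_torque": the same for the moment, N m; "finger_gap": opening from 0.0 (shut) to 1.0 (fully open).
Only numpy, scipy, OpenCV 4.12 (cv2) and the standard library are available. Lean on these libraries where they do the work, as an engineer would, in place of code of your own. Each camera call takes 0.05 s, during which the arm holds its last target. There are 200 camera calls.

## Working session

There is one attempt and no reset: what is moved stays moved. The work goes in short steps, Python scripts to look and compute and a tool call to move; the robot and the scene stay as the last step left them, time stands still between calls to the robot, and variables do not carry over. Pictures are saved under pics/ and viewed, about 12 in all and at most 16, crops included, and the job is handed in when it is done.

Besides the shell and the picture viewer there is one more tool, called after "Emit:" as name(argument=value, ...) on one line, values as JSON. drive_tool: Moves the arm, as the interface text tells. Its arguments: {"type":"object","properties":{"motion":{"type":"string"},"fingers":{"type":"number"},"newtons":{"type":"number"}},"required":["motion"]}

```bash
mkdir -p pics; cat > h.py <<'E'
import numpy as np, cv2
from station import r
from scipy.spatial.transform import Rotation as Ro
def cam(n):
    c=r.calibration(n); f=200/np.tan(np.radians(c["vertical_fov"])/2)
    K=np.array([[f,0,c["cx"]],[0,f,c["cy"]],[0,0,1]]); return K,np.array(c["dist"]),np.array(c["R"]),np.array(c["t"]).ravel()
def shot(n,f):
    im,d=r.capture(n); cv2.imwrite("pics/"+f+".png",im[:,:,::-1]); np.save("pics/"+f+".npy",d); return im,d
def pts(n,d):
    K,D,R,t=cam(n); v,u=np.mgrid[:400,:640]
    p=cv2.undistortPoints(np.stack([u,v],-1).reshape(-1,1,2).astype(float),K,D).reshape(400,640,2)
    P=np.dstack([p,np.ones((400,640))])*d[...,None]
    W=(P-t)@R; W[d==0]=np.nan; return W
def proj(n,X):
    K,D,R,t=cam(n); return cv2.projectPoints(np.atleast_2d(X).astype(float),cv2.Rodrigues(R)[0],t,K,D)[0].reshape(-1,2)
def st():
    s=r.get_state(); print({k:(np.round(s[k],4).tolist()) for k in("time_s","tool_pos","ee_rot","wrist_force","finger_gap","joint_positions")}); 
    print(Ro.from_rotvec(s["ee_rot"]).as_matrix().round(3).tolist())
E
python3 - <<'E'
from h import *
for n in("top","side"): 
    im,d=shot(n,n+"0"); K,D,R,t=cam(n); print(n,(-R.T@t).round(3),R.round(2).tolist(),K[0,0])
st(); print(r.grip_point_offset)
E
```

```text
top [0.469 0.046 1.159] [[0.01, -1.0, 0.04], [-1.0, -0.02, -0.08], [0.08, -0.04, -1.0]] 372.6731547097997
side [0.011 0.391 1.164] [[-0.58, -0.82, -0.01], [-0.68, 0.49, -0.54], [0.45, -0.31, -0.84]] 454.04937649604574
{'time_s': 0.1, 'tool_pos': [0.1429, 0.6084, 0.4042], 'ee_rot': [-0.3617, -3.1205, 0.0015], 'wrist_force': [-0.7461, -0.1782, -0.047], 'finger_gap': 1.0012, 'joint_positions': [1.2344, 0.4915, 1.5594, -0.0, 1.0917, -0.1056]}
[[-0.973, 0.229, -0.0], [0.229, 0.973, -0.001], [0.0, -0.001, -1.0]]
0.1547
```

View pics/top0.png

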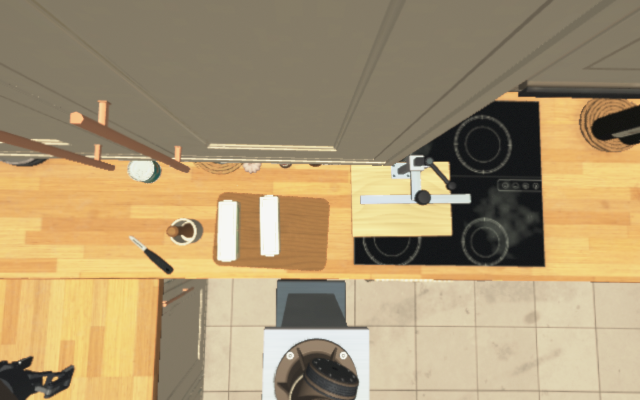

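View pics/side0.png

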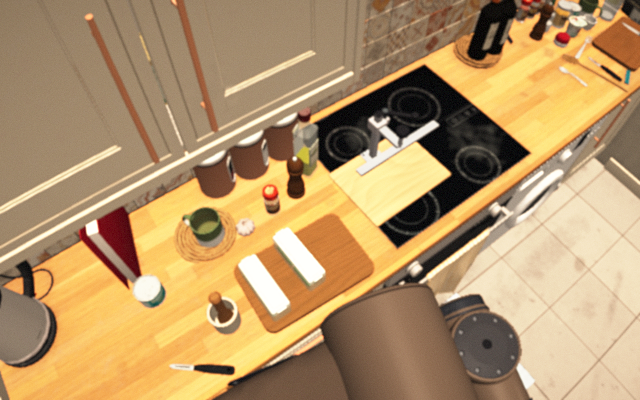

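Two boxes on the board (top picture: lids at about (228,230) and (269,225)), pounder in the crock (183,231), rack with knob at (423,198), and lever tip at (452,185).

```bash
cat >> h.py <<'E'
def boxes(n,im,d,zlo=.045,zhi=.13):
    W=pts(n,d); h=im.min(2)
    m=(h>165)&(W[...,2]>zlo)&(W[...,2]<zhi)&(W[...,0]>.35)
    m=m.astype(np.uint8); k,l,s,c=cv2.connectedComponentsWithStats(m)
    for i in range(1,k):
        if s[i,4]<300: continue
        P=W[l==i]; rc=cv2.minAreaRect((P[:,:2]*1000).astype(np.float32)); 
        print(n,"box pix",c[i].round(),"rect",np.round(rc[0],1),np.round(rc[1],1),round(rc[2],1),"z",np.median(P[:,2]).round(4))
E
python3 - <<'E'
from h import *
for n in("top","side"):
    im=cv2.imread(f"pics/{n}0.png")[:,:,::-1]; d=np.load(f"pics/{n}0.npy"); boxes(n,im,d); W=pts(n,d)
    P={"top":dict(crock_c=(183,231),pound=(174,231),knob=(423,198),tip=(452,185),barL=(362,200),barR=(469,199),col=(417,161),baseFL=(352,235),baseFR=(451,236),baseBL=(352,170),cab=(270,148),cab2=(380,160)),
     "side":dict(pound=(215,297),crock=(223,316),tip=(398,141),barL=(362,168),barR=(437,126),col=(378,118),mill=(295,165),spice=(271,190),garlic=(245,227),oil=(304,130),cab=(345,80))}[n]
    for k,(u,v) in P.items(): print(n,k,W[v,u].round(4))
def zoom(n,x0,x1,y0,y1,f):
    a=cv2.imread(f"pics/{n}0.png")[y0:y1,x0:x1]; return cv2.resize(a,None,fx=f,fy=f,interpolation=cv2.INTER_CUBIC)
a=zoom("top",340,480,145,245,4); b=zoom("top",155,215,205,265,4)
c=np.zeros((400,800,3),np.uint8); c[:,:560]=a; c[:240,560:800]=b; cv2.imwrite("pics/z0.png",c)
E
```

```text
top box pix [141. 170.] rect [613.4 518.9] [56.7 74.3] 1.9 z 0.0556
top box pix [269. 225.] rect [460.2 142.5] [171.1  51.5] 1.4 z 0.0881
top box pix [227. 230.] rect [444.9 260.7] [169.6  51.9] 1.5 z 0.0887
top crock_c [0.4414 0.3707 0.1217]
top pound [0.4427 0.3748 0.1803]
top knob [ 0.5329 -0.2531  0.2396]
top tip [ 0.5688 -0.3349  0.2198]
top barL [ 0.5301 -0.1116  0.1661]
top barR [ 0.5373 -0.403   0.1648]
top col [ 0.6298 -0.2456  0.2175]
top baseFL [ 0.4317 -0.1045  0.0187]
top baseFR [ 0.4321 -0.4135  0.0109]
top baseBL [ 0.6316 -0.1034  0.0199]
top cab [0.5822 0.0983 0.5885]
top cab2 [ 0.5805 -0.0892  0.509 ]
side box pix [299. 255.] rect [460.4 145.4] [175.3  53.7] 2.0 z 0.0876
side box pix [264. 285.] rect [444.2 263.8] [174.8  53.5] 1.6 z 0.0883
side box pix [146. 288.] rect [620.  519.7] [72.1 74.6] 59.0 z 0.0558
side pound [0.4393 0.3823 0.181 ]
side crock [0.4328 0.3891 0.0697]
side tip [ 0.5381 -0.2479  0.1896]
side barL [ 0.5347 -0.1194  0.169 ]
side barR [ 0.5289 -0.3976  0.1625]
side col [ 0.6207 -0.2413  0.2136]
side mill [0.6573 0.0175 0.156 ]
side spice [0.6567 0.1017 0.1059]
side garlic [0.6346 0.2103 0.0392]
side oil [ 0.7057 -0.048   0.2129]
side cab [ 0.5793 -0.0795  0.4764]
```

View pics/z0.png

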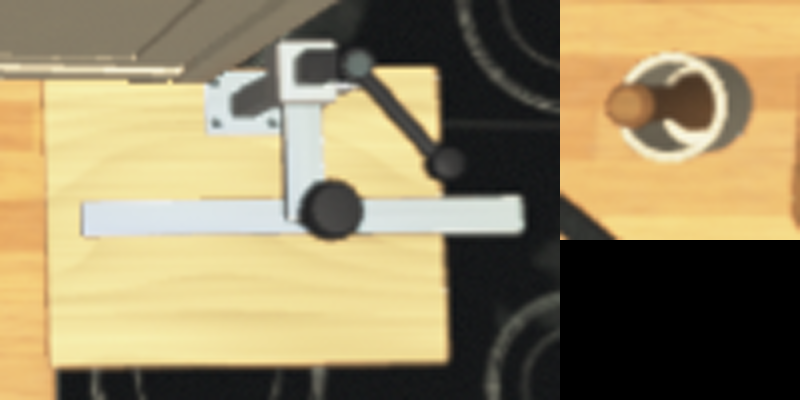

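```bash
cat >> h.py <<'E'
def ray(n,u,v,z):
    K,D,R,t=cam(n); p=cv2.undistortPoints(np.array([[[u,v]]],float),K,D).ravel(); c=-R.T@t; q=R.T@np.array([p[0],p[1],1]); return (c+q*(z-c[2])/q[2]).round(4)
def rows(x,y,zg,maxcm=5):
    "from present TCP to grasp point (x,y,zg): total tool shift cm"
    s=r.get_state(); M=Ro.from_rotvec(s["ee_rot"]).as_matrix(); g=np.array(s["tool_pos"])+M[:,2]*r.grip_point_offset
    t=M.T@(np.array([x,y,zg])-g)*100; print("grip",g.round(4),"tool x angle",np.degrees(np.arctan2(M[1,0],M[0,0])).round(2),"tilt",M[:,2].round(3),"shift cm",t.round(2),"F",np.round(s["wrist_force"],1),"gap",round(s["finger_gap"]*85,1),"t",s["time_s"])
E
python3 - <<'E'
from h import *
print("pound top",ray("top",172.5,231,.18),"crock rim",ray("top",183.7,232,.085),"knob",ray("top",423,197.5,.247))
for n in("top","side"):
    W=pts(n,np.load(f"pics/{n}0.npy"))
    m=(abs(W[...,0]-.443)<.045)&(abs(W[...,1]-.377)<.045)
    for lo,hi in((.172,.19),(.075,.095),(.1,.16)):
        P=W[m&(W[...,2]>lo)&(W[...,2]<hi)]; print(n,lo,len(P),P.mean(0).round(4),P.min(0).round(4),P.max(0).round(4))
rows(.443,.377,.23)
E
```

```text
pound top [0.4427 0.3787 0.18  ] crock rim [0.4376 0.3802 0.085 ] knob [ 0.5336 -0.2507  0.247 ]
top 0.172 109 [0.4434 0.3809 0.1789] [0.4297 0.3685 0.1726] [0.4579 0.3972 0.1862]
top 0.075 221 [0.4412 0.3758 0.0847] [0.4039 0.3445 0.075 ] [0.477  0.4186 0.0928]
top 0.1 55 [0.4446 0.3734 0.1287] [0.4328 0.3702 0.1009] [0.455  0.3803 0.1544]
side 0.172 116 [0.4403 0.3839 0.1782] [0.4274 0.3698 0.1722] [0.4562 0.3977 0.1832]
side 0.075 270 [0.4331 0.3864 0.0843] [0.4011 0.3486 0.075 ] [0.4748 0.4219 0.0928]
side 0.1 86 [0.4342 0.3842 0.1277] [0.4303 0.373  0.1007] [0.4432 0.3953 0.1594]
grip [0.1429 0.6083 0.2495] tool x angle 166.78 tilt [-0.    -0.001 -1.   ] shift cm [-34.51 -15.65   1.96] F [-0.7 -0.2 -0. ] gap 85.1 t 0.1
```

Emit:
drive_tool(motion="0 0 0 -0.66; 0 0 0 -0.66; 0 0 0 0", fingers=100)

```text
time_s: 0.48
tool_pos: [0.1429, 0.6084, 0.4044]
ee_rot: [-0.002, -3.141, 0.001]
wrist_force: [0.1, 0.3, 1.0]
finger_gap: 1.004
```

Emit:
drive_tool(motion="-3.75 -2.84 0 0;-3.75 -2.84 0 0;-3.75 -2.84 0 0;-3.75 -2.84 0 0;-3.75 -2.84 0 0;-3.75 -2.84 0 0;-3.75 -2.84 0 0;-3.75 -2.84 0 0;0 0 0 0;0 0 3.8 0;0 0 3.8 0;0 0 3.6 0;0 0 0 0;0 0 0 0")

```text
time_s: 2.22
tool_pos: [0.4428, 0.3817, 0.2939]
ee_rot: [0.001, 3.141, 0.001]
wrist_force: [-1.1, 0.1, 0.7]
finger_gap: 0.995
```

Emit:
drive_tool(motion="0 0 0 0;0 0 0 0;0 0 0 0;0 0 0 0;0 0 0 0;0 0 0 0;0 0 0 0;0 0 0 0", fingers=0, newtons=100)

```text
time_s: 3.22
tool_pos: [0.443, 0.3813, 0.2933]
ee_rot: [0.001, 3.141, 0.001]
wrist_force: [-0.1, 1.0, 5.7]
finger_gap: 0.288
```

```bash
python3 - <<'E'
from h import *
rows(.443,.381,.136); st()
im,d=shot("top","a1"); im2,_=shot("side","a1s")
a=cv2.resize(im[190:290,130:290],None,fx=3,fy=3); b=cv2.resize(im2[220:340,170:320],None,fx=2.4,fy=2.4)
c=np.zeros((600,800,3),np.uint8); c[:300,:480]=a; c[300:588,:360]=b; cv2.imwrite("pics/a1z.png",c[:,:490,::-1])
E
```

```text
grip [0.4432 0.3814 0.1386] tool x angle 179.97 tilt [ 0.001  0.001 -1.   ] shift cm [ 0.02 -0.04  0.26] F [-0.1  1.   5.7] gap 24.5 t 3.225
{'time_s': 3.225, 'tool_pos': [0.443, 0.3813, 0.2933], 'ee_rot': [0.0008, 3.1405, 0.0014], 'wrist_force': [-0.1268, 1.0377, 5.7025], 'finger_gap': 0.2878, 'joint_positions': [0.5976, 0.5669, 1.7724, 0.0002, 0.8009, -0.9728]}
[[-1.0, 0.0, 0.001], [0.0, 1.0, 0.001], [-0.001, 0.001, -1.0]]
```

View pics/a1z.png

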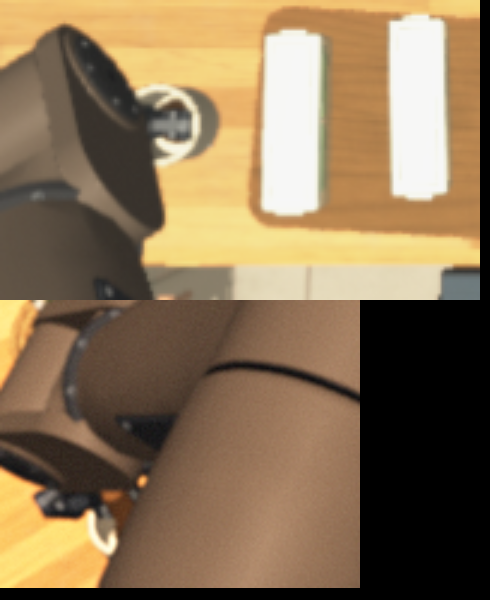

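Pounder gripped (gap 24.5 mm); lids unmoved at about (293,122) and (420,107) in the crop. Lift and go over the left box.

Emit:
drive_tool(motion="0 0 -1 0;0 0 -2 0;0 0 -3 0;0 0 -3 0;0 0 -3 0;0 0 0 0;0 -2 0 0;0 -4 0 0;0 -4 0 0;-0.1 -1.9 0 0;0 0 0 0;0 0 0 0")

```text
time_s: 4.82
tool_pos: [0.4439, 0.2625, 0.4124]
ee_rot: [-0.001, -3.141, -0.0]
wrist_force: [-0.3, 0.0, -1.5]
finger_gap: 0.286
```

```bash
python3 - <<'E'
from h import *
rows(.4445,.262,.26)
im,d=shot("top","a2"); boxes("top",im,d); im2,d2=shot("side","a2s"); boxes("side",im2,d2)
a=cv2.resize(im[150:300,150:310],None,fx=3,fy=3); b=cv2.resize(im2[200:350,170:340],None,fx=2,fy=2)
c=np.zeros((450,820,3),np.uint8); c[:450,:480]=a; c[:300,480:820]=b; cv2.imwrite("pics/a2z.png",c[:,:800,::-1])
E
```

```text
grip [0.4439 0.2625 0.2577] tool x angle 179.97 tilt [-0.  0. -1.] shift cm [-0.06 -0.05 -0.23] F [-0.3  0.  -1.5] gap 24.3 t 4.825
top box pix [140. 170.] rect [613.6 519.1] [57. 75.] 1.0 z 0.0558
top box pix [269. 225.] rect [460.4 143.4] [171.1  52.8] 1.5 z 0.0882
top box pix [229. 225.] rect [444.7 261.1] [170.   51.9] 0.9 z 0.0888
side box pix [301. 259.] rect [450.3 144.9] [154.8  52.7] 2.2 z 0.0876
side box pix [267. 292.] rect [444.6 265.5] [173.8  54.6] 3.1 z 0.0883
side box pix [146. 288.] rect [620.3 519.5] [73.6 73.2] 68.0 z 0.056
```

View pics/a2z.png

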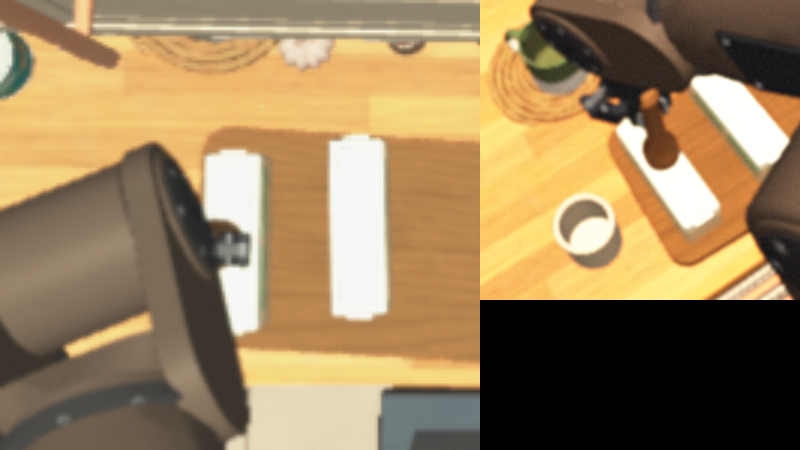

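The pounder hangs upright from the fingers over the left box (foot at (660,150) in the side crop, centred on the lid). Press.

Emit:
drive_tool(motion="0 0 1.5 0;0 0 1.5 0;0 0 0.5 0;0 0 0.2 0;0 0 0.15 0;0 0 0.15 0;0 0 0.15 0;0 0 0 0;0 0 0 0")

```text
time_s: 6.05
tool_pos: [0.4438, 0.2621, 0.372]
ee_rot: [0.001, 3.141, 0.001]
wrist_force: [-1.8, -0.6, 5.9]
finger_gap: 0.285
```

Emit:
drive_tool(motion="0 0 0.15 0;0 0 0.15 0;0 0 0 0;0 0 0 0")

```text
time_s: 6.55
tool_pos: [0.444, 0.2622, 0.37]
ee_rot: [0.0, 3.139, 0.002]
wrist_force: [-3.2, -0.7, 15.3]
finger_gap: 0.285
```

Emit:
drive_tool(motion="0 0 0.15 0;0 0 0.15 0;0 0 0 0;0 0 0 0")

```text
time_s: 7.05
tool_pos: [0.4445, 0.2622, 0.3697]
ee_rot: [0.0, 3.133, 0.004]
wrist_force: [-4.6, -4.2, 41.5]
finger_gap: 0.287
```

Emit:
drive_tool(motion="0 0 0.1 0;0 0 0 0;0 0 -0.6 0;0 0 -2 0;0 0 -2.5 0;0 0 0 0;0 0 0 0")

```text
time_s: 7.92
tool_pos: [0.4437, 0.262, 0.4143]
ee_rot: [-0.001, -3.141, 0.0]
wrist_force: [0.3, 0.4, -2.1]
finger_gap: 0.286
```

```bash
python3 - <<'E'
from h import *
rows(.460,.1435,.26)
im,d=shot("top","a3"); boxes("top",im,d); im2,d2=shot("side","a3s"); boxes("side",im2,d2)
E
```

```text
grip [0.4435 0.262  0.2596] tool x angle 179.98 tilt [-0.001 -0.    -1.   ] shift cm [ -1.65 -11.85  -0.04] F [ 0.3  0.4 -2.1] gap 24.3 t 7.925
top box pix [140. 170.] rect [613.1 518.8] [57.2 73.6] 1.1 z 0.0557
top box pix [269. 225.] rect [460.4 143.1] [171.2  52.9] 1.2 z 0.0881
top box pix [229. 225.] rect [444.9 260.1] [170.8  49.4] 1.4 z 0.0827
side box pix [301. 259.] rect [450.5 145.1] [155.5  52.4] 2.5 z 0.0878
side box pix [267. 292.] rect [443.7 262. ] [173.7  55.1] 0.4 z 0.0822
side box pix [146. 287.] rect [620.3 519.6] [73.2 73.9] 50.4 z 0.056
```

Left lid dropped 6.0 mm in both cameras: home. Now the second box.

Emit:
drive_tool(motion="-0.5 -3 0 0;-0.5 -4 0 0;-0.4 -3.3 0 0;-0.25 -1.5 0 0;0 0 0 0;0 0 1.5 0;0 0 1.5 0;0 0 0.8 0;0 0 0.2 0;0 0 0.15 0;0 0 0.15 0;0 0 0.15 0;0 0 0.15 0;0 0 0.15 0;0 0 0.1 0;0 0 0 0")

```text
time_s: 10.02
tool_pos: [0.4609, 0.1447, 0.3701]
ee_rot: [0.0, 3.135, 0.002]
wrist_force: [-4.7, 0.2, 31.0]
finger_gap: 0.285
```

Emit:
drive_tool(motion="0 0 0.15 0;0 0 0.1 0;0 0 0 0;0 0 0 0")

```text
time_s: 10.52
tool_pos: [0.4614, 0.1447, 0.3697]
ee_rot: [-0.0, 3.13, 0.003]
wrist_force: [-6.4, -1.1, 54.7]
finger_gap: 0.287
```

Emit:
drive_tool(motion="0 0 -0.6 0;0 0 -2 0;0 0 -2.5 0;0 0 0 0;0 0 0 0")

```text
time_s: 11.15
tool_pos: [0.46, 0.1442, 0.4144]
ee_rot: [-0.0, -3.141, 0.0]
wrist_force: [-0.2, 0.1, -2.0]
finger_gap: 0.284
```

```bash
python3 - <<'E'
from h import *
rows(.443,.3815,.26)
im,d=shot("top","a4"); boxes("top",im,d); im2,d2=shot("side","a4s"); boxes("side",im2,d2)
W=pts("side",d2); m=(abs(W[...,0]-.44)<.06)&(abs(W[...,1]-.38)<.06)&(abs(W[...,2]-.085)<.006); P=W[m]; print("crock",P.min(0),P.max(0))
b=cv2.resize(im2[200:350,170:370],None,fx=3,fy=3); cv2.imwrite("pics/a4z.png",b[:,:,::-1])
E
```

```text
grip [0.4599 0.1442 0.2597] tool x angle 179.98 tilt [-0.001 -0.    -1.   ] shift cm [ 1.7  23.73 -0.03] F [-0.2  0.1 -2. ] gap 24.1 t 11.15
top box pix [140. 170.] rect [613.3 518.7] [56.4 75.5] 0.6 z 0.0558
side box pix [299. 258.] rect [459.7 145.5] [175.6  52.9] 2.9 z 0.0822
side box pix [264. 285.] rect [444.6 262.2] [174.3  54.8] 0.7 z 0.0824
side box pix [146. 288.] rect [620.3 520.6] [72.4 73.8] 14.1 z 0.0561
crock [0.40141555 0.34855645 0.07903697] [0.47768971 0.424687   0.09046711]
```

View pics/a4z.png

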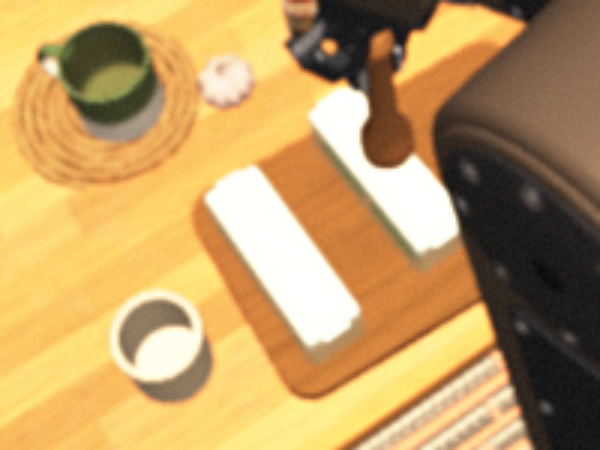

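Both lids home (82 mm + 21…, both at z = 0.082). Return the pounder to the crock.

Emit:
drive_tool(motion="0.1 3 0 0;0.2 4.5 0 0;0.4 4.5 0 0;0.4 4.5 0 0;0.4 4.5 0 0;0.25 2.73 0 0;0 0 0 0;0 0 0 0;0 0 2 0;0 0 2 0;0 0 2 0;0 0 2 0;0 0 2 0;0 0 1.2 0;0 0 0.4 0;0 0 0 0")

```text
time_s: 13.25
tool_pos: [0.443, 0.3812, 0.2995]
ee_rot: [0.001, 3.141, 0.0]
wrist_force: [0.2, 0.0, -1.6]
finger_gap: 0.282
```

Emit:
drive_tool(motion="0 0 0.3 0;0 0 0.2 0;0 0 0 0;0 0 0 0")

```text
time_s: 13.75
tool_pos: [0.4429, 0.3815, 0.2943]
ee_rot: [0.001, 3.141, 0.0]
wrist_force: [-0.7, -0.5, -2.4]
finger_gap: 0.286
```

Emit:
drive_tool(motion="0 0 0 0;0 0 0 0;0 0 0 0;0 0 0 0;0 0 -2 0;0 0 -4 0;0 0 -5 0;0 0 -4 0;0 0 0 0", fingers=100)

```text
time_s: 14.88
tool_pos: [0.4427, 0.3814, 0.4473]
ee_rot: [0.001, 3.137, 0.005]
wrist_force: [-0.3, 0.5, -0.7]
finger_gap: 0.998
```

Emit:
drive_tool(motion="0 -3 0 0;0 -5 0 0;1 -3 0 0;1 -1 0 0;0 0 0 0;0 0 0 0")

```text
time_s: 15.62
tool_pos: [0.423, 0.2622, 0.4441]
ee_rot: [-0.0, 3.141, 0.0]
wrist_force: [0.7, 0.4, -0.7]
finger_gap: 0.997
```

```bash
python3 - <<'E'
from h import *
im,d=shot("top","a5"); boxes("top",im,d); im2,d2=shot("side","a5s"); boxes("side",im2,d2)
W=pts("side",d2); m=(abs(W[...,0]-.44)<.05)&(abs(W[...,1]-.38)<.05)
for lo,hi in((.172,.19),(.1,.165)): P=W[m&(W[...,2]>lo)&(W[...,2]<hi)]; print("pounder",len(P),P.mean(0).round(4) if len(P) else 0)
rows(.395,.261,.2)
E
```

```text
top box pix [140. 170.] rect [613.7 519.3] [57.3 74. ] 2.7 z 0.056
top box pix [269. 225.] rect [460.2 143.1] [172.   52.2] 1.3 z 0.0828
top box pix [228. 218.] rect [478.5 261.1] [103.   49.5] 1.2 z 0.083
side box pix [303. 261.] rect [440.  144.4] [135.5  53.1] 2.9 z 0.0823
side box pix [264. 286.] rect [444.8 261.8] [175.2  55.2] 0.6 z 0.0825
side box pix [146. 288.] rect [620.4 520.7] [75.4 73.8] 13.2 z 0.0562
pounder 117 [0.4325 0.3826 0.1783]
pounder 85 [0.4262 0.3834 0.1281]
grip [0.423  0.2622 0.2893] tool x angle -179.97 tilt [-0.  0. -1.] shift cm [ 2.8  -0.12  8.93] F [-0.3 -0.7 -1.2] gap 84.9 t 15.725
```

Pounder stands upright in the crock again; the lids read z 0.083. Now grip the right box by its front half.

Emit:
drive_tool(motion="0 -4 0 0;0.5 -4 0 0;0.6 -3.8 0 0;0 0 4 0;0 0 4 0;0 0 4 0;0 0 4 0;0 0 0 0;0 0 0 0")

```text
time_s: 16.85
tool_pos: [0.4122, 0.1438, 0.2851]
ee_rot: [-0.0, 3.141, 0.0]
wrist_force: [0.1, -0.3, 0.5]
finger_gap: 1.005
```

```bash
python3 - <<'E'
from h import *
im2,d2=shot("side","a6s"); boxes("side",im2,d2); im,d=shot("top","a6"); boxes("top",im,d); rows(.412,.144,.056)
E
```

```text
side box pix [264. 285.] rect [444.7 262.4] [174.8  54.8] 0.5 z 0.0824
side box pix [146. 288.] rect [620.2 520.3] [72.7 74.1] 5.1 z 0.0563
top box pix [140. 170.] rect [613.4 519.8] [56.9 75.2] 1.4 z 0.056
top box pix [268. 210.] rect [501.6 145.3] [89.2 49.5] 1.5 z 0.0828
top box pix [227. 218.] rect [453.5 261.2] [ 51.2 153. ] 90.0 z 0.0824
grip [0.4125 0.1437 0.1309] tool x angle 179.99 tilt [ 0.002  0.001 -1.   ] shift cm [0.07 0.02 7.49] F [0.6 0.2 0.7] gap 85.4 t 16.95
```

Emit:
drive_tool(motion="0 0 3 0;0 0 2.5 0;0 0 1.8 0;0 0 0.2 0;0 0 0 0;0 0 0 0")

```text
time_s: 17.7
tool_pos: [0.4119, 0.1435, 0.2101]
ee_rot: [0.001, 3.14, 0.001]
wrist_force: [-0.6, -0.5, 0.1]
finger_gap: 1.003
```

Emit:
drive_tool(motion="0 0 0 0;0 0 0 0;0 0 0 0;0 0 0 0;0 0 0 0;0 0 0 0", fingers=0, newtons=90)

```text
time_s: 18.45
tool_pos: [0.4117, 0.1435, 0.21]
ee_rot: [-0.0, 3.14, 0.0]
wrist_force: [-3.0, -0.7, 14.6]
finger_gap: 0.646
```

Emit:
drive_tool(motion="0 0 -1 0;0 0 -1.5 0;0 0 -1.5 0;0 0 0 0;0 0 0 0")

```text
time_s: 19.08
tool_pos: [0.4116, 0.1434, 0.2489]
ee_rot: [-0.001, -3.141, 0.0]
wrist_force: [0.4, 1.0, -3.4]
finger_gap: 0.646
```

Emit:
drive_tool(motion="-1.3 -0.75 0 0;-2 -2 0 0;-1.2 -3.5 0 0;0 -4 0 0;0 -4 0 0;0 -4 0 0;0 -4 0 0;0 -4 0 0;0 -4 0 0;0 -4 0 0;0 -4 0 0;0 -4 0 0;0 -2.5 0 0;0 -1 0 0;0 0 0 0;0 0 0 0")

```text
time_s: 21.08
tool_pos: [0.4567, -0.3131, 0.2491]
ee_rot: [0.001, -3.141, -0.001]
wrist_force: [-0.2, -0.5, -4.1]
finger_gap: 0.646
```

```bash
python3 - <<'E'
from h import *
im2,d2=shot("side","a7s"); boxes("side",im2,d2,.04,.15); im,d=shot("top","a7"); boxes("top",im,d,.04,.15); rows(.465,-.314,.056)
a=cv2.resize(im[130:270,330:500],None,fx=3,fy=3); b=cv2.resize(im2[90:250,310:480],None,fx=2.3,fy=2.3)
c=np.zeros((420,901,3),np.uint8); c[:,:510]=a; c[:368,510:901]=b; cv2.imwrite("pics/a7z.png",c[:,:800,::-1])
E
```

```text
side box pix [264. 285.] rect [444.8 262.4] [175.1  54.4] 0.6 z 0.0824
side box pix [146. 288.] rect [620.6 519.6] [74.2 72. ] 54.7 z 0.0561
top box pix [140. 170.] rect [613.4 519.3] [57.3 75.4] 1.4 z 0.0559
top box pix [227. 230.] rect [444.7 261.3] [170.5  52.1] 1.5 z 0.0829
grip [ 0.4567 -0.3131  0.0945] tool x angle -179.96 tilt [-0.  0. -1.] shift cm [-0.83 -0.09  3.85] F [ 0.8 -0.  -4. ] gap 55.0 t 21.175
```

View pics/a7z.png

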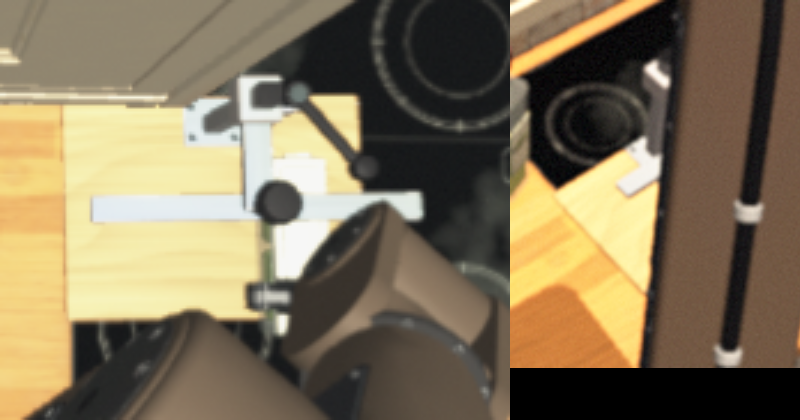

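The box hangs under the bar's right half, with the gripper in front of the bar; the knob (280,200) is clear. Set it down.

Emit:
drive_tool(motion="-0.8 -0.1 0 0;0 0 1.5 0;0 0 1.5 0;0 0 0.6 0;0 0 0.3 0;0 0 0 0;0 0 0 0")

```text
time_s: 22.05
tool_pos: [0.4646, -0.3152, 0.2105]
ee_rot: [0.001, 3.141, -0.0]
wrist_force: [-0.5, 0.2, -4.6]
finger_gap: 0.644
```

Emit:
drive_tool(motion="0 0 0.15 0;0 0 0.1 0;0 0 0 0;0 0 0 0")

```text
time_s: 22.55
tool_pos: [0.4645, -0.3151, 0.2091]
ee_rot: [0.001, 3.14, -0.001]
wrist_force: [-4.1, 1.1, 14.0]
finger_gap: 0.643
```

Emit:
drive_tool(motion="0 0 -0.1 0;0 0 0 0;0 0 0 0;0 0 0 0;0.5 0 0 0;1.5 0 0 0;2 0 0 0;0 0 -2 0;0 0 -4 0;0 0 -4 0;0 0 0 0", fingers=100)

```text
time_s: 23.92
tool_pos: [0.4239, -0.3152, 0.3111]
ee_rot: [0.001, 3.138, -0.005]
wrist_force: [0.1, 0.1, 0.2]
finger_gap: 1.002
```

Emit:
drive_tool(motion="0 3 0 0;0 4.5 0 0;-2 4.5 0 0;0 5 0 0;0 5 0 0;0 5 0 0;0 5 0 0;0 5 0 0;0 5 0 0;0 5 0 0;2 5 0 0;3 3.7 0 0;0 2 0 0;0 0 0 0;0 0 0 0")

```text
time_s: 25.8
tool_pos: [0.3947, 0.2611, 0.3081]
ee_rot: [-0.001, -3.141, 0.001]
wrist_force: [0.9, -1.0, 0.1]
finger_gap: 1.0
```

```bash
python3 - <<'E'
from h import *
im2,d2=shot("side","a8s"); boxes("side",im2,d2); im,d=shot("top","a8"); boxes("top",im,d); rows(.395,.262,.056)
a=cv2.resize(im[130:270,330:500],None,fx=3,fy=3); b=cv2.resize(im2[90:250,310:480],None,fx=2.3,fy=2.3)
c=np.zeros((420,901,3),np.uint8); c[:,:510]=a; c[:368,510:901]=b; cv2.imwrite("pics/a8z.png",c[:,:800,::-1])
E
```

```text
side box pix [146. 288.] rect [619.7 520.5] [76.1 73.7] 13.3 z 0.0559
top box pix [140. 170.] rect [613.4 519.6] [56.7 74.2] 0.4 z 0.0558
top box pix [228. 220.] rect [465.7 260.5] [128.4  49. ] 1.6 z 0.083
top box pix [427. 221.] rect [ 478.4 -314.2] [102.2  51.2] 1.1 z 0.082
grip [0.3949 0.261  0.1537] tool x angle 179.91 tilt [-0.001 -0.    -1.   ] shift cm [-0.02  0.11  9.77] F [-0.   0.3 -0.3] gap 85.0 t 25.9
```

View pics/a8z.png

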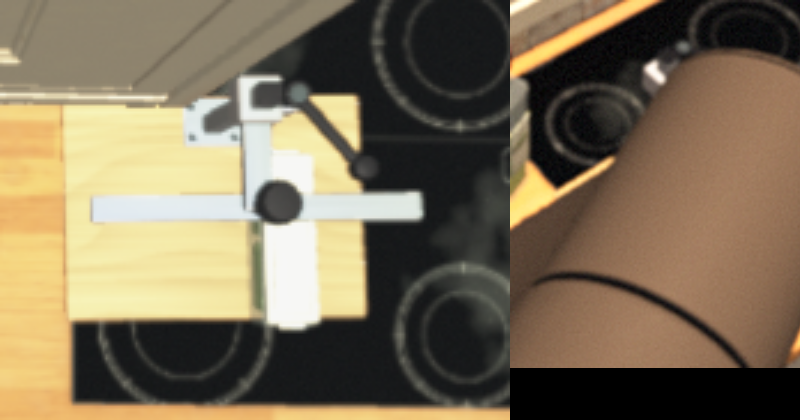

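First box sits squarely, lid from row 155 to 325 under the bar. Grip the second one.

Emit:
drive_tool(motion="0 0 3 0;0 0 3 0;0 0 2.5 0;0 0 1.2 0;0 0 0.1 0;0 0 0 0;0 0 0 0")

```text
time_s: 26.78
tool_pos: [0.3949, 0.262, 0.2114]
ee_rot: [0.001, 3.14, 0.001]
wrist_force: [-0.7, 0.2, 0.5]
finger_gap: 0.997
```

Emit:
drive_tool(motion="0 0 0 0;0 0 0 0;0 0 0 0;0 0 0 0;0 0 0 0;0 0 0 0", fingers=0, newtons=90)

```text
time_s: 27.52
tool_pos: [0.3948, 0.262, 0.2114]
ee_rot: [0.0, 3.141, 0.001]
wrist_force: [-1.9, -0.9, 9.9]
finger_gap: 0.643
```

Emit:
drive_tool(motion="0 0 -1 0;0 0 -1.5 0;0 0 -1.5 0;0 0 0 0;0 0 0 0")

```text
time_s: 28.15
tool_pos: [0.3947, 0.2619, 0.2504]
ee_rot: [-0.001, -3.141, 0.0]
wrist_force: [-0.9, 0.2, -4.2]
finger_gap: 0.643
```

```bash
python3 - <<'E'
from h import *
for f,T in(("a7",(.4567,-.3131,.2491)),("a6",(.4122,.1438,.2851))):
    D=[]
    for n in("top","side"): W=pts(n,np.load(f"pics/{f}{'s' if n=='side' else ''}.npy")).reshape(-1,3); D.append(W[np.isfinite(W[:,0])])
    P=np.vstack(D)-T; m=(np.hypot(P[:,0],P[:,1])<.2)&(P[:,2]>-.19); P=P[m]
    print(f)
    for z in np.arange(-.06,.24,.02):
        q=P[(P[:,2]>=z)&(P[:,2]<z+.02)]; q=q[np.hypot(q[:,0],q[:,1])<.15]
        if len(q)>3: print(round(z,2),len(q),"x",q[:,0].min().round(3),q[:,0].max().round(3),"y",q[:,1].min().round(3),q[:,1].max().round(3))
rows(.465,-.2,.1)
E
```

```text
a7
-0.06 23 x -0.007 0.134 y -0.014 0.043
-0.04 150 x 0.064 0.149 y -0.03 0.077
-0.02 194 x -0.036 0.097 y -0.015 0.078
0.02 15 x -0.042 -0.038 y -0.013 0.004
0.04 15 x 0.012 0.063 y 0.03 0.072
0.06 74 x -0.076 0.073 y -0.01 0.08
0.08 136 x -0.09 0.073 y -0.07 0.089
0.1 449 x -0.1 0.072 y -0.072 0.098
0.12 712 x -0.11 0.062 y -0.064 0.109
0.14 402 x -0.116 0.05 y -0.053 0.112
0.16 341 x -0.117 0.037 y -0.041 0.112
0.18 505 x -0.121 0.022 y -0.031 0.113
0.2 493 x -0.134 0.007 y -0.012 0.12
0.22 203 x -0.062 -0.017 y 0.013 0.126
a6
-0.06 27 x -0.01 0.012 y -0.067 0.069
0.06 11 x -0.004 0.052 y -0.07 0.05
0.08 140 x -0.043 0.056 y -0.071 0.066
0.1 575 x -0.059 0.054 y -0.074 0.065
0.12 1128 x -0.063 0.043 y -0.075 0.063
0.14 212 x -0.078 0.027 y -0.078 0.06
0.16 216 x -0.081 0.013 y -0.078 0.058
0.18 608 x -0.081 -0.002 y -0.077 0.056
0.2 733 x -0.079 -0.018 y -0.074 0.051
0.22 389 x -0.068 -0.019 y -0.072 0.034
grip [0.3946 0.2618 0.0957] tool x angle 179.97 tilt [-0. -0. -1.] shift cm [ -7.06 -46.18  -0.42] F [-0.9  0.2 -4.2] gap 54.7 t 28.15
```

Wrist overhang would come close to the knob at y = -0.2, so I'll use rack y ≈ +100 mm (world -0.157) for this box.

Emit:
drive_tool(motion="-1 -1 0 0;-2 -2 0 0;-2 -3.4 0 0;-1.5 -4 0 0;-0.5 -4 0 0;0 -4 0 0;0 -4 0 0;0 -4 0 0;0 -4 0 0;0 -4 0 0;0 -4 0 0;0 -2.5 0 0;0 -1 0 0;0 0 0 0;0 0 0 0")

```text
time_s: 30.02
tool_pos: [0.4646, -0.1564, 0.2505]
ee_rot: [0.0, -3.141, -0.001]
wrist_force: [0.6, 0.2, -5.1]
finger_gap: 0.643
```

```bash
python3 - <<'E'
from h import *
im2,d2=shot("side","a9s"); boxes("side",im2,d2,.04,.15); im,d=shot("top","a9"); boxes("top",im,d,.04,.15); rows(.465,-.157,.056)
a=cv2.resize(im[130:270,320:480],None,fx=3,fy=3); b=cv2.resize(im2[90:250,310:440],None,fx=2.3,fy=2.3)
c=np.zeros((420,779,3),np.uint8); c[:,:480]=a; c[:368,480:779]=b; cv2.imwrite("pics/a9z.png",c[:,:,::-1])
E
```

```text
side box pix [146. 288.] rect [619.4 519.6] [74.5 73.5] 67.8 z 0.0561
top box pix [140. 170.] rect [613.4 520.1] [56.7 75. ] 0.9 z 0.0558
top box pix [375. 186.] rect [ 574.6 -157.4] [49.4 54.6] 1.4 z 0.1212
top box pix [428. 216.] rect [ 479.6 -314.9] [99.7 49.6] 2.3 z 0.0819
grip [ 0.4646 -0.1563  0.096 ] tool x angle -179.95 tilt [-0.  0. -1.] shift cm [-0.04 -0.07  4.  ] F [-0.  -0.7 -3.8] gap 54.4 t 30.125
```

View pics/a9z.png

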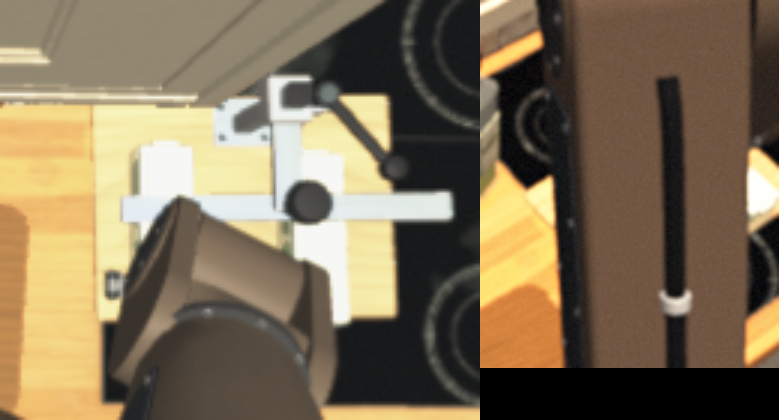

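Box lies under the bar's left half, back end at (165,145); wrist stays in front of the knob (308,202). Lower it.

Emit:
drive_tool(motion="0 0 1.5 0;0 0 1.5 0;0 0 0.6 0;0 0 0.3 0;0 0 0.1 0;0 0 0 0;0 0 0 0")

```text
time_s: 31.0
tool_pos: [0.4647, -0.1571, 0.2109]
ee_rot: [0.001, 3.141, -0.0]
wrist_force: [0.7, -0.5, -4.5]
finger_gap: 0.639
```

Emit:
drive_tool(motion="0 0 0.1 0;0 0 0.1 0;0 0 0 0;0 0 0 0")

```text
time_s: 31.5
tool_pos: [0.4645, -0.157, 0.2104]
ee_rot: [0.001, 3.14, -0.001]
wrist_force: [-6.5, 2.0, 25.1]
finger_gap: 0.644
```

Emit:
drive_tool(motion="0 0 -0.15 0;0 0 0 0;0 0 0 0;0 0 0 0;0.5 0 0 0;1 0 0 0;1 0 0 0;0 0 -3 0;0 0 -5 0;0 0 -5 0;0 0 -5 0;0 0 -4 0;0 0 0 0;0 0 0 0", fingers=100)

```text
time_s: 33.25
tool_pos: [0.4391, -0.157, 0.4294]
ee_rot: [-0.001, -3.141, -0.001]
wrist_force: [-0.4, 0.5, 0.7]
finger_gap: 1.002
```

Emit:
drive_tool(motion="0 3 0 0;0 5 0 0;0 5 0 0;0 5 0 0;0 0 0 0;0 0 0 0", fingers=0, newtons=40)

```text
time_s: 34.0
tool_pos: [0.4397, 0.0227, 0.4292]
ee_rot: [0.0, -3.14, -0.0]
wrist_force: [0.3, -0.7, -1.0]
finger_gap: 0.002
```

```bash
python3 - <<'E'
from h import *
im2,d2=shot("side","b0s"); boxes("side",im2,d2); im,d=shot("top","b0"); boxes("top",im,d)
for n,D in(("top",d),("side",d2)):
    W=pts(n,D); m=(np.hypot(W[...,0]-.533,W[...,1]+.255)<.05)&(W[...,2]>.23)&(W[...,2]<.26); P=W[m]; print(n,"knob",len(P),*( (P.mean(0).round(4),P.min(0).round(4),P.max(0).round(4)) if len(P) else ()))
rows(.533,-.255,.28)
c=np.zeros((420,779,3),np.uint8); c[:,:480]=cv2.resize(im[130:270,320:480],None,fx=3,fy=3); c[:368,480:779]=cv2.resize(im2[90:250,320:450],None,fx=2.3,fy=2.3); cv2.imwrite("pics/b0z.png",c[:,:,::-1])
E
```

```text
side box pix [146. 287.] rect [620.9 519.6] [74.1 74.7] 54.2 z 0.0562
top box pix [141. 170.] rect [613.3 519. ] [56.8 72.8] 0.7 z 0.0557
top box pix [427. 221.] rect [ 478.4 -314.5] [102.   51.5] 1.5 z 0.0818
top box pix [373. 220.] rect [ 476.4 -157.4] [96.  49.9] 1.2 z 0.0819
top knob 188 [ 0.5357 -0.2528  0.238 ] [ 0.518  -0.2738  0.2301] [ 0.5538 -0.2343  0.2451]
side knob 0
grip [0.4396 0.022  0.2749] tool x angle 179.91 tilt [-0.001  0.    -1.   ] shift cm [ -9.38 -27.69  -0.53] F [ 0.2 -0.6  0.1] gap 0.1 t 34.1
```

View pics/b0z.png

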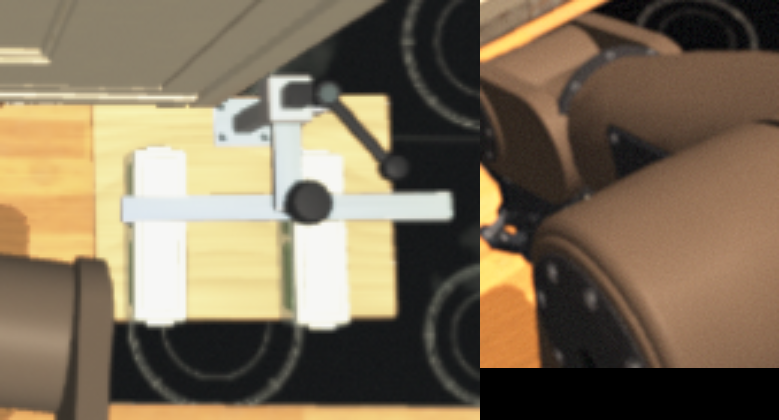

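Both boxes stand parallel under the bar (lids at (158,235) and (318,240)), the bar crossing both. Next, push the knob down with shut fingers.

Emit:
drive_tool(motion="0 -2 -3 0;-1 -4 0 0;-1 -4 0 0;-1 -4 0 0;-1.5 -4 0 0;-1.5 -4 0 0;-1.5 -4 0 0;-1.5 -1.6 0 0;-0.6 0 0 0;0 0 0 0;0 0 2 0;0 0 1 0;0 0 0 0;0 0 0 0")

```text
time_s: 35.85
tool_pos: [0.5356, -0.253, 0.4308]
ee_rot: [0.0, 3.141, -0.001]
wrist_force: [-0.4, 0.3, -0.0]
finger_gap: 0.002
```

```bash
python3 - <<'E'
from h import *
rows(.535,-.2535,.265);st()
E
```

```text
grip [ 0.5357 -0.253   0.2761] tool x angle 179.99 tilt [ 0.001 -0.    -1.   ] shift cm [ 0.07 -0.05  1.11] F [-0.4  0.3 -0. ] gap 0.2 t 35.85
{'time_s': 35.85, 'tool_pos': [0.5356, -0.253, 0.4308], 'ee_rot': [0.0003, 3.1409, -0.0005], 'wrist_force': [-0.3502, 0.2509, -0.0371], 'finger_gap': 0.0022, 'joint_positions': [-0.5528, 0.4191, 1.6088, 0.0001, 1.1129, -2.1234]}
[[-1.0, 0.0, 0.001], [0.0, 1.0, -0.0], [-0.001, -0.0, -1.0]]
```

Emit:
drive_tool(motion="0 0 0.8 0;0 0 0.8 0;0 0 0.8 0;0 0 0.8 0;0 0 0.8 0;0 0 0.8 0;0 0 0.8 0;0 0 0.8 0;0 0 0.8 0;0 0 0.8 0;0 0 0.3 0;0 0 0 0;0 0 0 0")

```text
time_s: 37.48
tool_pos: [0.5356, -0.2531, 0.3472]
ee_rot: [0.001, 3.141, 0.0]
wrist_force: [0.4, -0.1, -0.4]
finger_gap: -0.004
```

Emit:
drive_tool(motion="0 0 0.2 0;0 0 0.2 0;0 0 0.1 0;0 0 0 0")

```text
time_s: 37.98
tool_pos: [0.5356, -0.2531, 0.3421]
ee_rot: [-0.001, -3.141, -0.0]
wrist_force: [0.9, 0.7, 1.8]
finger_gap: 0.001
```

Emit:
drive_tool(motion="0 0 0.1 0;0 0 0.1 0;0 0 0 0;0 0 0 0")

```text
time_s: 38.48
tool_pos: [0.5356, -0.2531, 0.3404]
ee_rot: [0.001, 3.141, -0.0]
wrist_force: [-0.8, -0.0, 5.1]
finger_gap: -0.001
```

Emit:
drive_tool(motion="0 0 0.1 0;0 0 0.1 0;0 0 0 0;0 0 0 0")

```text
time_s: 38.98
tool_pos: [0.5354, -0.253, 0.3403]
ee_rot: [0.0, 3.14, -0.001]
wrist_force: [-6.3, 4.1, 22.8]
finger_gap: 0.0
```

Emit:
drive_tool(motion="0 0 0.1 0;0 0 0 0;0 0 0 0")

```text
time_s: 39.35
tool_pos: [0.5353, -0.2529, 0.3402]
ee_rot: [0.0, 3.139, -0.002]
wrist_force: [-9.0, 5.0, 31.8]
finger_gap: -0.003
```

Bar rests on the lids (force rises at TCP z 0.340, 80 mm travel). Lift off and look at the lever.

Emit:
drive_tool(motion="0 0 -1 0;0 0 -3 0;0 0 -4 0;0 0 -2 0;4 4 0 0;4 5 0 0;0 5 0 0;0 5 0 0;0 0 0 0;0 0 0 0")

```text
time_s: 40.6
tool_pos: [0.4568, -0.0645, 0.4371]
ee_rot: [0.0, -3.142, 0.0]
wrist_force: [0.1, -0.3, 0.4]
finger_gap: 0.004
```

```bash
python3 - <<'E'
from h import *
im,d=shot("top","b1"); boxes("top",im,d); W=pts("top",d)
m=(W[...,0]>.54)&(W[...,0]<.66)&(W[...,1]<-.30)&(W[...,1]>-.40)&(W[...,2]>.115)&(W[...,2]<.25); P=W[m]
print("lever",len(P),P.min(0).round(4),P.max(0).round(4)); q=P[P[:,1]<P[:,1].min()+.02]; print("tip",q.mean(0).round(4))
m=(np.hypot(W[...,0]-.533,W[...,1]+.255)<.04)&(W[...,2]>.14)&(W[...,2]<.2); P=W[m]; print("knob",P.mean(0).round(4),P.max(0).round(4))
m=(abs(W[...,0]-.535)<.012)&(W[...,1]<-.345)&(W[...,1]>-.4); print("bar z",np.median(W[m],0).round(4))
rows(.535,-.30,.2)
cv2.imwrite("pics/b1z.png",cv2.resize(im[130:270,320:480],None,fx=4,fy=4)[:,:,::-1])
E
```

```text
top box pix [140. 170.] rect [613.4 519.5] [56.7 75.3] 0.3 z 0.0556
top box pix [387. 190.] rect [ 564.8 -203.6] [119.3 197.9] 27.4 z 0.0953
top box pix [430. 208.] rect [ 513.  -347.1] [170.3 117.5] 0.8 z 0.0829
lever 123 [ 0.5576 -0.3435  0.1321] [ 0.6096 -0.3001  0.1538]
tip [ 0.5685 -0.3317  0.1456]
knob [ 0.5356 -0.2524  0.1659] [ 0.5542 -0.235   0.1725]
bar z [ 0.5351 -0.3737  0.0944]
grip [ 0.4568 -0.0649  0.2824] tool x angle 179.96 tilt [-0. -0. -1.] shift cm [ -7.84 -23.5    8.24] F [0.4 0.  0.1] gap 0.1 t 40.65
```

View pics/b1z.png

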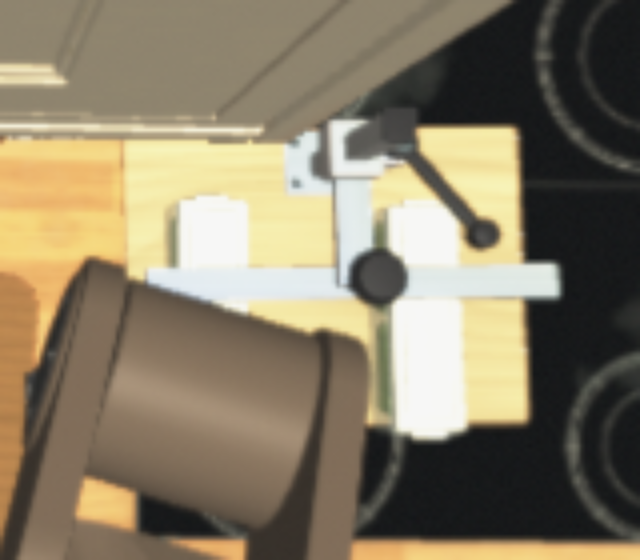

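Bar down on both lids (knob top z 0.166); lever tip at (483,233), still open. Position the shut fingers inside the lever.

Emit:
drive_tool(motion="-1 -3 0 0;-1.5 -4.5 0 0;-1.5 -4.5 0 0;-1.5 -4.5 0 0;-1.5 -4.5 0 0;-0.8 -2.55 0 0;0 0 0 0;0 0 0 0;0 0 3 0;0 0 3 0;0 0 3 0;0 0 2.5 0;0 0 1.5 0;0 0 1 0;0 0 0 0;0 0 0 0")

```text
time_s: 42.65
tool_pos: [0.5347, -0.2999, 0.2979]
ee_rot: [0.0, 3.141, -0.001]
wrist_force: [-0.3, 0.0, -0.1]
finger_gap: -0.001
```

Emit:
drive_tool(motion="-0.7 -0.7 0 0;-0.7 -0.7 0 0;-0.55 -0.85 0 0;-0.55 -0.9 0 0;-0.55 -0.85 0 0;-0.7 -0.5 0 0;-0.7 -0.5 0 0;0 0 0 0;0 0 0 0")

```text
time_s: 43.78
tool_pos: [0.5791, -0.3497, 0.2972]
ee_rot: [0.0, 3.141, -0.0]
wrist_force: [0.5, 0.4, -1.0]
finger_gap: 0.002
```

Emit:
drive_tool(motion="-0.7 -0.45 0 0;-0.7 -0.45 0 0;-0.7 -0.2 0 0;-0.7 -0.2 0 0;0 0 0 0;0 0 0 0")

```text
time_s: 44.52
tool_pos: [0.6072, -0.363, 0.297]
ee_rot: [0.001, 3.141, -0.0]
wrist_force: [-0.4, -0.9, -1.0]
finger_gap: 0.001
```

Emit:
drive_tool(motion="-0.5 -0.15 0 0;-0.5 -0.1 0 0;-0.4 0 0 0;-0.3 0 0 0")

```text
time_s: 45.02
tool_pos: [0.6239, -0.3653, 0.297]
ee_rot: [-0.0, -3.14, -0.002]
wrist_force: [-5.3, 1.7, 0.4]
finger_gap: -0.002
```

```bash
python3 - <<'E'
from h import *
im,d=shot("top","b2"); im2,_=shot("side","b2s"); rows(.62,-.367,.13)
c=np.zeros((420,779,3),np.uint8); c[:,:480]=cv2.resize(im[130:270,340:500],None,fx=3,fy=3); c[:368,480:779]=cv2.resize(im2[60:220,340:470],None,fx=2.3,fy=2.3); cv2.imwrite("pics/b2z.png",c[:,:,::-1])
E
```

```text
grip [ 0.6244 -0.3655  0.1425] tool x angle 179.98 tilt [ 0. -0. -1.] shift cm [ 0.44 -0.15  1.25] F [ 0.2 -0.   0. ] gap 0.1 t 45.125
```

View pics/b2z.png

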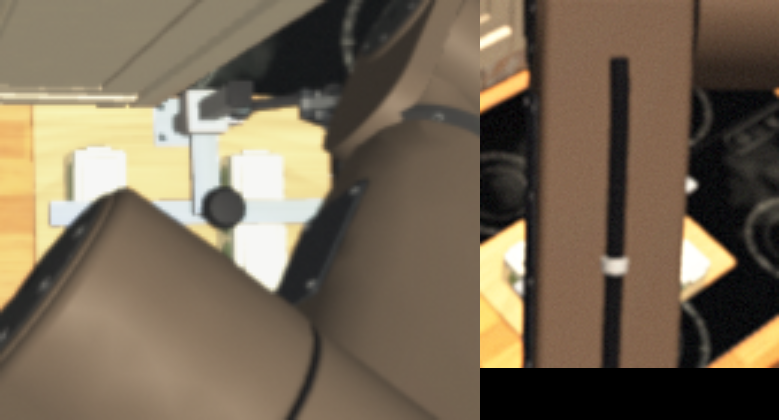

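The lever has swung with the fingers; its arm now lies almost along -y (from (235,95) to (315,103)). Push on to the stop.

Emit:
drive_tool(motion="-0.3 0 0 0;-0.3 0 0 0;0 0 0 0")

```text
time_s: 45.5
tool_pos: [0.6289, -0.3657, 0.2971]
ee_rot: [-0.001, -3.137, -0.002]
wrist_force: [-15.4, 0.9, 4.1]
finger_gap: 0.003
```

Emit:
drive_tool(motion="-0.2 0 0 0;-0.2 0 0 0;0 0 0 0")

```text
time_s: 45.88
tool_pos: [0.6311, -0.366, 0.2968]
ee_rot: [-0.001, -3.13, -0.005]
wrist_force: [-32.0, 2.3, 10.1]
finger_gap: 0.0
```

Hard stop reached. Retreat along -x slightly and up, away, then check.

Emit:
drive_tool(motion="1 0 0 0;1 0.3 0 0;0 0 -2 0;0 0 -5 0;0 0 -5 0;0 0 -3 0;2 4 0 0;3 5 0 0;3 5 0 0;2 5 0 0;2 5 0 0;1 5 0 0;0 5 0 0;0 5 0 0;0 5 0 0;0 4 0 0;0 0 0 0;0 0 0 0")

```text
time_s: 48.12
tool_pos: [0.4842, 0.1176, 0.4481]
ee_rot: [-0.001, 3.14, 0.0]
wrist_force: [0.3, 0.7, -0.0]
finger_gap: 0.001
```

```bash
python3 - <<'E'
from h import *
im,d=shot("top","b3"); im2,d2=shot("side","b3s"); W=pts("top",d)
m=(np.hypot(W[...,0]-.535,W[...,1]+.254)<.04)&(W[...,2]>.14)&(W[...,2]<.2); print("knob",W[m].mean(0).round(4))
m=(W[...,0]>.56)&(W[...,0]<.70)&(W[...,1]<-.345)&(W[...,1]>-.40)&(W[...,2]>.12)&(W[...,2]<.2); print("tip",m.sum(),W[m].mean(0).round(4), "expect .645,-.363")
for n,D in(("top",d),("side",d2)):
    V=pts(n,D); m=(abs(V[...,0]-.435)<.05)&(abs(V[...,1]-.38)<.05)&(V[...,2]>.17)&(V[...,2]<.19); print(n,"pounder",V[m].mean(0).round(4) if m.any() else None)
st()
c=np.zeros((420,779,3),np.uint8); c[:,:480]=cv2.resize(im[130:270,330:490],None,fx=3,fy=3); c[:255,480:779]=cv2.resize(im2[100:350,150:450],(299,255)); cv2.imwrite("pics/b3z.png",c[:,:,::-1])
E
```

```text
knob [ 0.5357 -0.2524  0.1659]
tip 62 [ 0.6466 -0.3569  0.1456] expect .645,-.363
top pounder [0.4361 0.3797 0.1784]
side pounder [0.4327 0.3828 0.1781]
{'time_s': 48.225, 'tool_pos': [0.4843, 0.117, 0.4477], 'ee_rot': [0.002, 3.1407, 0.0001], 'wrist_force': [0.1905, -0.6222, 0.2992], 'finger_gap': -0.0024, 'joint_positions': [0.1043, 0.2637, 1.8037, -0.0, 1.0733, -1.4652]}
[[-1.0, 0.001, 0.001], [0.001, 1.0, 0.0], [-0.001, 0.0, -1.0]]
```

View pics/b3z.png

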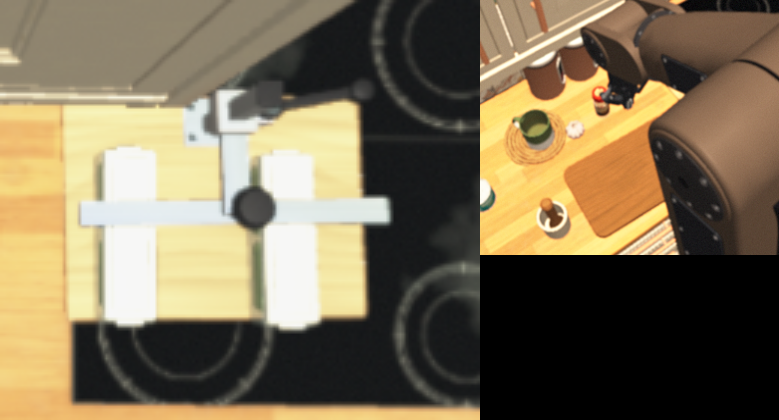

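The bar is down across both lids, the lever tip at (363,90) points slightly behind -y (locked), and the pounder is in its crock at (548,212). Hand in.

```bash
python3 -c "
from station import r
print(r.job_done())"
```

```text
the job is handed in; nothing more can be done
None
```

The job is done and handed in at 48 s. There were two boxes. I pressed both lids home with the pounder and put it back in its crock. Both boxes now stand under the bar, which rests on the lids with the clamp lever swung over to its stop.

What my last checks showed:
- **Lids:** both dropped 6 mm, and still read closed after the boxes were set on the rack.
- **Pounder:** it stands upright in the crock, about 8 mm from where it started.
- **Bar:** the knob top sits at z = 0.166 m, which is the full 80 mm of travel. It did not move when the lever was swung.
- **Clamp:** the lever tip is at (0.647, -0.357) against an expected (0.645, -0.363), and the fingers met a hard stop at about 32 N. I take it as locked.
- **Boxes:** the bar crosses each lid about 20 mm behind its middle. They stand at rack y of about -57 and +100 mm. I moved the second from +57 to +100 because the wrist might have struck the knob.
- **Bystanders:** I didn't touch any, but I only saw them in the pictures and did not measure them again.

No check failed. I saw no box get knocked aside and no grip slacken during the run.

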